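Slide the loose battery onto the empty sloped holder until it latches

ROBOT

A 7-joint arm with a two-finger parallel gripper is mounted at the origin on a cart in front of the work surface, level with it; the furniture and walls round the work are solid. World frame = base frame: x ahead of the robot, y to its left, z up, the work surface at z = 0. Lengths are in m, angles in rad, forces in N, time in s.
With the tool pointing down it reaches from about 0.35 to 0.9 m from the base axis. Payload 8.1 kg.
Tool frame: the origin (TCP) lies midway between the tips of the shut fingers; the grasp point (between the pads) lies arm.hold_point_z behind it (arm.hold_point_z is the distance from the TCP to the grasp point, in m); z points along the fingers, x is the direction in which the jaws open and shut, and the axes are right-handed (so a half turn about z gives the same grasp; the last joint's range is limited). The gripper opens to 92 mm and grips with 3 to 60 N. Pads are 19 mm wide; open, the fingers measure 130 mm over their backs; the gripper's body (75 mm by 190 mm) begins 47 mm behind the grasp point.
Start: joints at [-1.452, 0.434, 0.025, 1.573, -0.012, 1.134, -0.075], TCP at [0.138, 0.61, 0.227] pointing down, gripper open.
Joint ranges: [-2.62, 2.62], [-0.44, 2.09], [-1.27, 1.32], [0.08, 2.57], [-1.32, 4.46], [0.12, 2], [-2.74, 2.74]. Speed limits (rad/s): [2.22, 2.22, 3.01, 3.01, 3.14, 3.14, 3.14].

INTERFACE

Orientations are given as a rotation vector (axis times angle).
In Python, from cell import arm gives the robot as it stands.
- The arm moves only by the shell command python3 -m pendant 'ROWS' [FORCE]. ROWS is JSON, a list of rows, each an object with "dp": the shift along the tool's x, y, z in m, a list of three; "rotation": the turn, a rotation vector about the tool's x, y, z in rad, a list of three; "fingers": the closure, from -1 (fully open) to 1 (shut). In form: [{"dp": [x, y, z], "rotation": [rx, ry, rz], "fingers": fingers}, ...]. A call has 1 to 20 rows; each row is the pose to reach, as a shift and turn from the pose measured when the call began, along the tool's axes at that moment; what a row does not reach only later rows make up. A row lasts 1/8 s, in which the tool goes at most 62.5 mm and 10.7 degrees, less where a joint would pass 70% of its speed; a pose out of reach is approached as far as the arm can. A call with a gripper value outside its range is refused whole. The fingers move at their own pace and stop on an object; FORCE is the grip in N (left out, the last holds). Time passes only in rows, so rows that repeat a pose let the fingers close. It gives the time, the measured TCP pose, the force and the opening at its end, in the units of the state.
- arm.observe(): the state, without advancing time (a new reading comes with each control period).
- arm.get_image(name): name is "scene" or "top"; returns the picture (384x512x3 uint8, blue, green, red); there is no depth.
- arm.camera_params(name): a dict with "camera_matrix" (3x3 intrinsics, pixels), "rvec" (rotation vector, rad) and "tvec" (3), from world to camera coordinates, as OpenCV has them. Camera axes: x right, y down, z forward; pixel columns grow to the right and rows downward; lengths in m; the calibration is good to about 2 mm. A picture is of the moment at which its call begins. camera_params takes no time and is no camera call.
- arm.sign_off(): hands the job in, once; it reports no verdict.
The state is a dict: "clock": time; "joints": joint angles; "dq": joint speeds; "joint_efforts": joint torques, N m; "position": TCP position; "ee_rot": TCP orientation; "force": force on the tool from outside, world axes, zero at the start; "ft_torque": the same for the moment, N m; "width": opening from 0.0 (shut) to 1.0 (fully open).
Only numpy, scipy, OpenCV 4.12 (cv2) and the standard library are available. Lean on these libraries where they do the work, as an engineer would, in place of code of your own. Each camera call takes 0.05 s, during which the arm holds its last target.

TASK

Put the loose cordless-tool battery away in the empty sloped holder: lay its foot on the slope above the rails, contact end (the one without the charge gauge) leading downhill, and slide it down under the two lips, fully home against the end stop, so that the spring tongue has come up behind it. Then let go, and leave the other things on the bench where they are.

Things in the scene. Friction and masses are not known exactly. Their poses are not given: they have to be found in the camera images.
- battery: Loose slide-on battery, dark grey below and black above, lying foot down. Origin: centre of the foot's underside; x runs from contact end (-x) to gauge end, z up. Foot 84 x 46 x 7 (x, y, z), neck 30 wide up to z 21, case 110 x 62 from z 21 to 65, centred over the foot; the case sides are the place to grip.
- contact_end (a point): Point on the battery: middle of the foot's contact end face (three brass slots), 42 mm from the battery's origin towards -x.
- empty_holder: The plywood stand, fixed to the bench, that holds no battery; 160 x 88, 110 high at the back. Origin: under its centre, on the bench; x from the low front to the high back, z up. The twin stand, 0.13 to 0.21 m beside it on either side, already holds a battery.
- empty_holder_rail: Grey slide rail with a bare metal bed on this stand's 30 degree slope. Origin: on the bed at the end stop; x up the slope, z square out of the bed. Bed to x 134. Walls 52 apart, lips 11 to 14 above the bed with a 36 gap for the neck, x 0 to 72, lip ends turned up to 18 high at x 84, mouth flared to x 91. A battery that is home has this frame's axes, its origin at x 42 to 45, y 0, z 0.
- empty_holder_tongue (a joint): Spring tongue in the middle of the bed, upright face at x 87, sloping down towards x 108: 0 = up (standing 5 mm above the bed), grows to 0.006 m as it is pressed down by a foot sliding over it (about 4 N).
- sanding_block: Wooden sanding block, 125 x 88 x 34, lying loose on the bench; origin under its centre. Not part of the job.
- wax_tin: Round tin, 70 across, 43 high, standing loose on the bench; origin under its centre. Not part of the job.

How it is judged:
By the outcome, as a careful person would: the job done as asked, in the order asked, and still so for the second after the job is handed in, with the robot touching nothing.
It also fails if it takes over 38 s, if anything falls off the work surface, if the arm or the gripper's body presses on something with over 40 N, if the wrist force passes 120 N, or if a joint passes its speed limit or range.

## Working session

There is one attempt and no reset: what is moved stays moved. The work goes in short steps, Python scripts to look and compute and a shell command to move; the robot and the scene stay as the last step left them, time stands still between calls to the robot, and variables do not carry over. Pictures are saved under pics/ and viewed, and the job is handed in when it is done.

```bash
mkdir -p pics; ls; python3 - <<'E'
from cell import arm
import cv2,numpy as np
print(arm.observe(), arm.hold_point_z)
for n in("scene","top"):
    im=arm.get_image(n); cv2.imwrite(f"pics/{n}0.png",im)
    p=arm.camera_params(n); print(n,p)
E
```

```text
pics
{'clock': 0.0, 'joints': array([-1.45161354,  0.43523182,  0.02497561,  1.57408461, -0.01158103,
        1.13400014, -0.07505797]), 'dq': array([ 0.00050567,  0.00058608, -0.0004432 ,  0.00108482, -0.00078094,
        0.00047022, -0.00027322]), 'joint_efforts': array([ 4.43305216e-04, -6.67854238e+01,  9.84874964e-01, -3.14471912e+01,
       -6.07854431e-02,  4.27996670e-02,  1.61132607e-04]), 'position': array([0.13743255, 0.6091833 , 0.22594435]), 'ee_rot': array([ 2.45278754e+00,  1.96124401e+00, -1.76810817e-03]), 'force': array([-0.59396565,  0.43112874,  0.3790597 ]), 'ft_torque': array([ 0.01175721, -0.00588765, -0.02224684]), 'width': 0.9989712801969772} 0.0188
scene {'camera_matrix': array([[385.12366573,   0.        , 254.1089335 ],
       [  0.        , 385.12366573, 184.36873536],
       [  0.        ,   0.        ,   1.        ]]), 'rvec': array([ 0.77078463, -2.76711052,  0.83058109]), 'tvec': array([0.35326374, 0.42424636, 0.67482182])}
top {'camera_matrix': array([[382.64830931,   0.        , 255.8950832 ],
       [  0.        , 382.64830931, 193.45621729],
       [  0.        ,   0.        ,   1.        ]]), 'rvec': array([ 2.14415229, -2.18434653,  0.11031077]), 'tvec': array([-0.19145668,  0.54138654,  1.0757737 ])}
```

View pics/scene0.png

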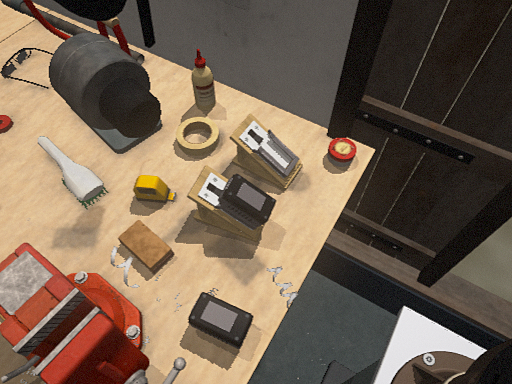

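View pics/top0.png

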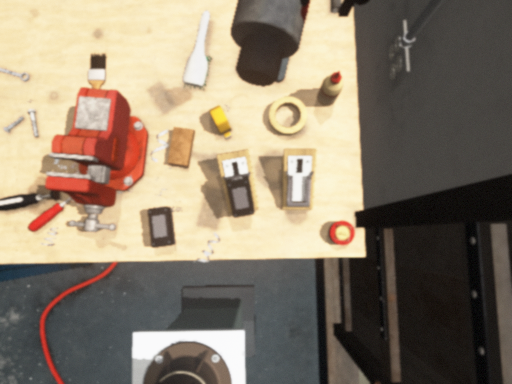

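```bash
cat > h.py <<'E'
import cv2,numpy as np
from cell import arm
from scipy.spatial.transform import Rotation as R
def cam(n):
    p=arm.camera_params(n);return p['camera_matrix'],p['rvec'],p['tvec']
def proj(n,X):
    K,r,t=cam(n);return cv2.projectPoints(np.array(X,float).reshape(-1,3),r,t,K,None)[0].reshape(-1,2)
def ray(n,uv,z):
    K,r,t=cam(n);Rm=cv2.Rodrigues(r)[0];c=-Rm.T@t
    out=[]
    for u in np.array(uv,float).reshape(-1,2):
        d=Rm.T@np.linalg.inv(K)@[u[0],u[1],1];out.append(c+d*(z-c[2])/d[2])
    return np.array(out)
def crop(n,src,x0,y0,w,h,s,out):
    im=cv2.imread(src)[y0:y0+h,x0:x0+w];im=cv2.resize(im,None,fx=s,fy=s,interpolation=cv2.INTER_CUBIC)
    cv2.imwrite(out,im)
E
python3 - <<'E'
from h import *
print(proj("top",[[0,0,0],[0.138,0.61,0.227],[.5,0,0],[.5,.2,0]]))
crop(0,"pics/top0.png",135,135,195,130,4,"pics/t1.png")
crop(0,"pics/scene0.png",170,100,150,100,5,"pics/s1.png")
crop(0,"pics/scene0.png",170,170,150,190,3,"pics/s2.png")
a=ray("top",[[160,227],[238,195],[298,195]],0.05);print(a)
E
```

```text
[[187.79472285 386.02519907]
 [-99.43826737 366.22938942]
 [187.91074728 208.47468524]
 [120.22917855 209.73624679]]
[[ 0.44584561  0.06922587  0.05      ]
 [ 0.53198229 -0.15088101  0.05      ]
 [ 0.52878481 -0.32042446  0.05      ]]
```

```bash
sleep 0
```

```text
(no output)
```

View pics/t1.png

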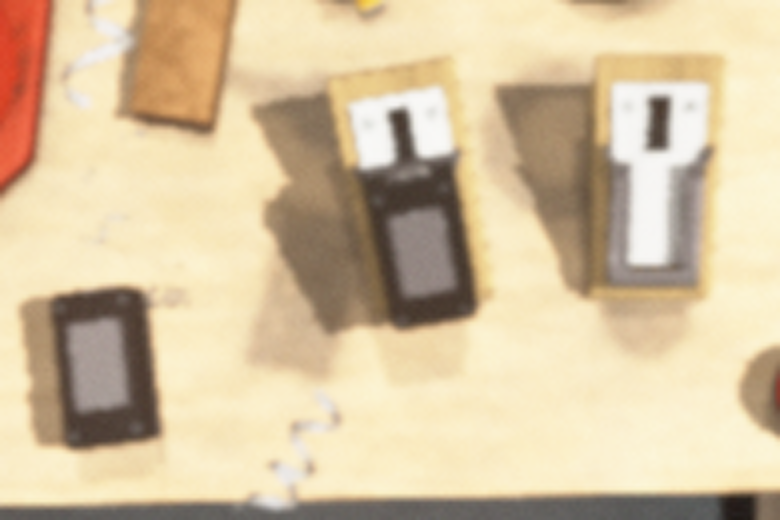

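View pics/s1.png

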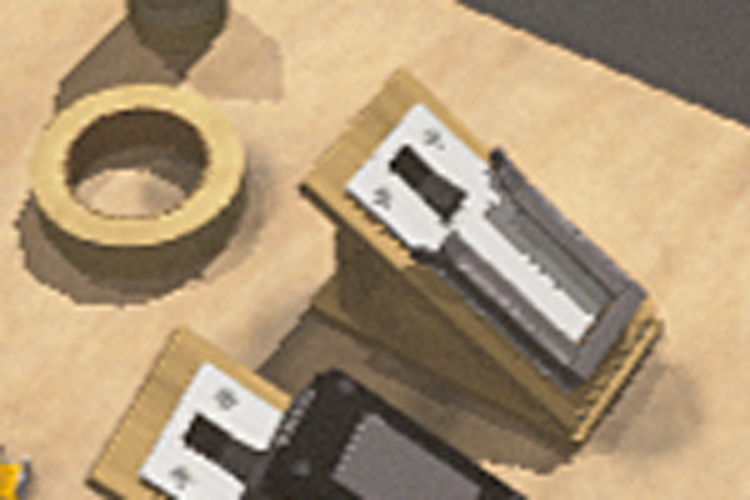

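View pics/s2.png

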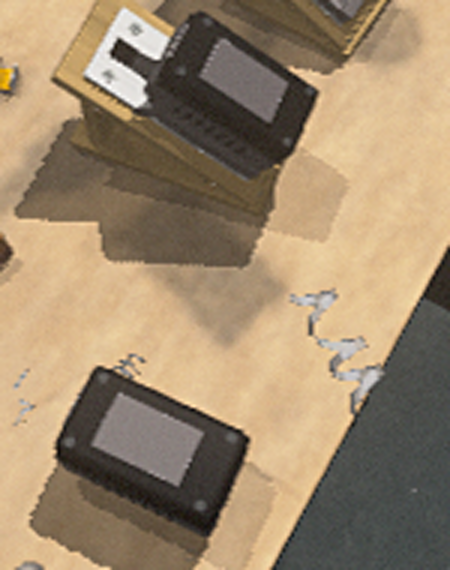

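```bash
python3 - <<'E'
from h import *
for n in("scene","top"):
    K,r,t=cam(n);print(n,-cv2.Rodrigues(r)[0].T@t)
im=cv2.imread("pics/scene0.png")[280:365,180:260]
im=cv2.convertScaleAbs(im,alpha=2.2,beta=0)
a=cv2.resize(im,None,fx=7,fy=7,interpolation=cv2.INTER_CUBIC);cv2.imwrite("pics/s3.png",a)
im=cv2.imread("pics/top0.png")[200:255,140:185]
im=cv2.convertScaleAbs(im,alpha=2.2,beta=0)
a=cv2.resize(im,None,fx=10,fy=10,interpolation=cv2.INTER_CUBIC);cv2.imwrite("pics/t3.png",a)
im=cv2.imread("pics/scene0.png")[165:235,200:280]
im=cv2.convertScaleAbs(im,alpha=2.2,beta=0)
a=cv2.resize(im,None,fx=7,fy=7,interpolation=cv2.INTER_CUBIC);cv2.imwrite("pics/s4.png",a)
E
```

```text
scene [0.2956965  0.19799095 0.79594466]
top [ 0.42019333 -0.2056611   1.12613728]
```

View pics/s3.png

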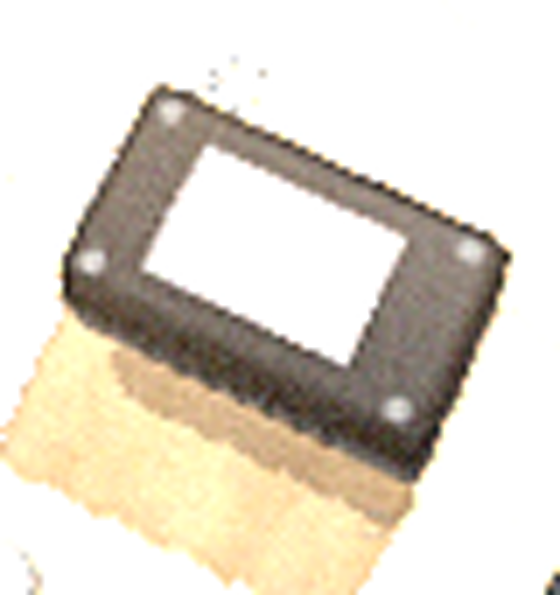

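View pics/t3.png

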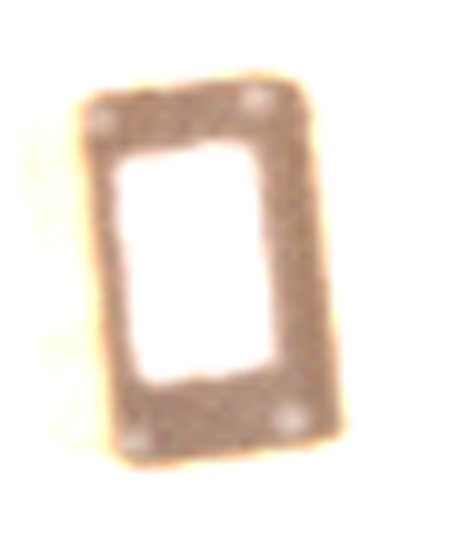

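View pics/s4.png

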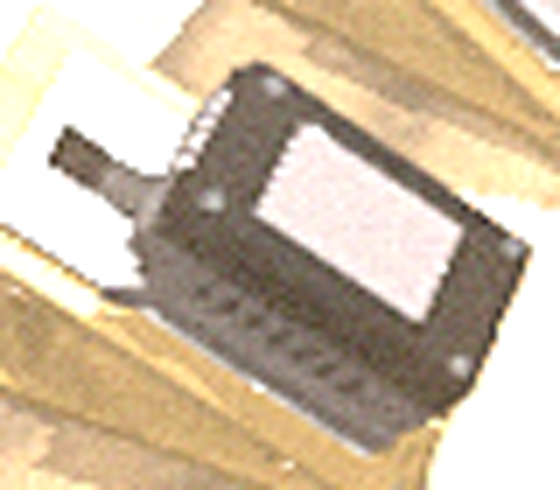

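```bash
python3 - <<'E'
from h import *
# order: A-left top, right top, right bottom, left bottom ; left=far end(+x)/gauge for placed
def f(scr,lab):
    H=cv2.getPerspectiveTransform(np.float32(scr),np.float32([[0,0],[1,0],[1,1],[0,1]]))
    print(cv2.perspectiveTransform(np.float32(lab)[None],H)[0].round(3).tolist())
f([(172,112),(470,250),(398,408),(92,262)],[(210,147),(407,240),(350,365),(143,268)])
f([(273,85),(514,247),(460,363),(212,200)],[(313,123),(465,230),(420,322),(257,213)])
K,r,t=cam("scene")
# project loose guess box
c=ray("scene",np.array([(160,85),(508,255),(415,470),(68,275)])/7+[180,280],.065);print(c)
c=ray("top",np.array([(85,95),(305,80),(340,432),(125,465)])/10+[140,200],.065);print(c)
E
```

```text
[[0.1550000011920929, 0.0949999988079071], [0.8169999718666077, 0.10400000214576721], [0.8209999799728394, 0.8980000019073486], [0.14399999380111694, 0.906000018119812]]
[[0.18000000715255737, 0.0729999989271164], [0.8169999718666077, 0.10599999874830246], [0.8140000104904175, 0.9049999713897705], [0.15199999511241913, 0.8949999809265137]]
[[0.49883362 0.0475481  0.065     ]
 [0.3936179  0.03717574 0.065     ]
 [0.38620046 0.09499609 0.065     ]
 [0.4902661  0.10155022 0.065     ]]
[[0.49458375 0.09782653 0.065     ]
 [0.49762021 0.03659685 0.065     ]
 [0.40030967 0.02641207 0.065     ]
 [0.39237202 0.08561386 0.065     ]]
```

```bash
python3 - <<'E'
from h import *
crop(0,"pics/top0.png",275,142,50,72,8,"pics/t5.png")
crop(0,"pics/scene0.png",225,110,80,80,8,"pics/s5.png")
E
```

```text
(no output)
```

View pics/t5.png

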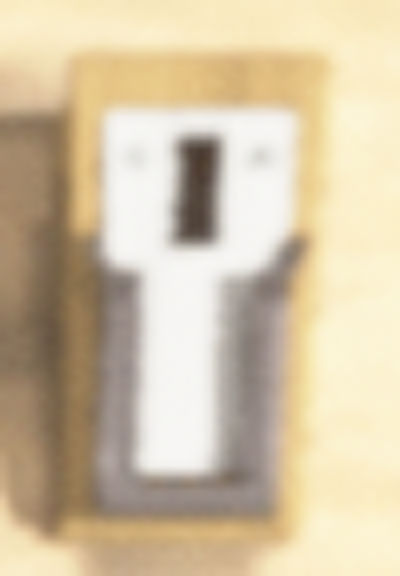

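View pics/s5.png

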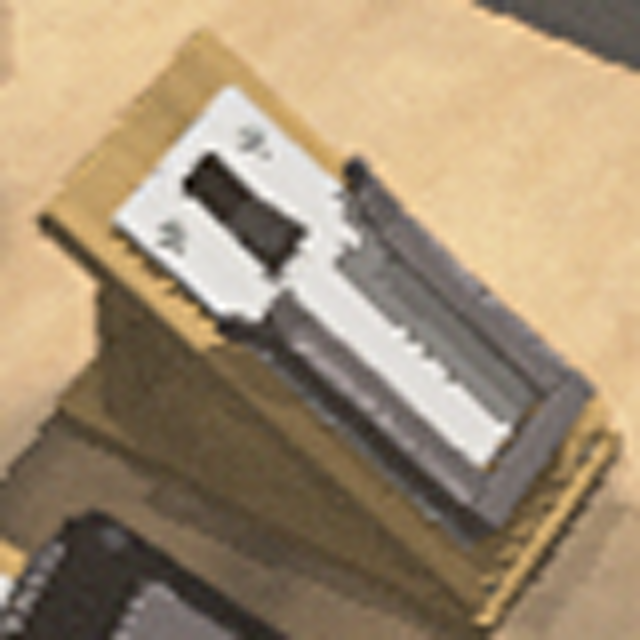

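```bash
cat > fit.py <<'E'
from h import *
from scipy.optimize import least_squares
T=lambda p:np.array(p)/8+[275,142]; S=lambda p:np.array(p)/8+[225,110]
def rail(q): # x,y,z,yaw -> R,t
    return R.from_euler('ZY',[q[3],-np.pi/6]).as_matrix(),np.array(q[:3])
def W(q,p):
    Rm,t=rail(q);return np.array(p)/1000@Rm.T+t
pts=lambda w:[("top",T((104,108)),(134,w,0)),("top",T((298,112)),(134,-w,0)),("top",T((194,243)),(87,0,5)),
 ("top",T((137,475)),(0,18,13)),
 ("scene",S((115,218)),(134,w,0)),("scene",S((230,88)),(134,-w,0)),("scene",S((288,250)),(87,0,5)),]
lines=[("top",T((138,300)),(20,18,14),(60,18,14)),("top",T((134,450)),(5,18,14),(60,18,14)),("top",T((245,400)),(5,-18,12),(60,-18,12)),
 ("scene",S((340,340)),(20,18,14),(60,18,14)),("scene",S((470,455)),(5,18,14),(60,18,14)),("scene",S((530,378)),(5,-18,12),(60,-18,12)),("scene",S((400,280)),(20,-18,12),(60,-18,12))]
def res(q,verbose=0):
    r=[]
    for n,uv,p in pts(q[4]*1000):
        r+=list((proj(n,W(q,p))[0]-uv)*(1 if p[0] else [1,0]))
    for n,uv,a,b in lines:
        P=proj(n,[W(q,a),W(q,b)]);d=P[1]-P[0];d/=np.linalg.norm(d);e=uv-P[0];r.append(d[0]*e[1]-d[1]*e[0])
    return np.array(r)
s=least_squares(res,[.47,-.32,.04,0,.033],loss='soft_l1')
q=s.x;print(q.round(4),np.degrees(q[3]));print(res(q).round(1))
np.save("rail.npy",q)
for n,f,x0,y0,w,h in(("top","pics/top0.png",275,142,50,72),("scene","pics/scene0.png",225,110,80,80)):
    k=8;im=cv2.resize(cv2.imread(f)[y0:y0+h,x0:x0+w],None,fx=k,fy=k)
    def L(P,c):
        uv=((proj(n,W(q,P))-[x0,y0])*k).astype(int);cv2.polylines(im,[uv.reshape(-1,1,2)],False,c,1)
    w2=q[4]*1000
    L([(0,w2,0),(134,w2,0),(134,-w2,0),(0,-w2,0)],(0,0,255))
    for y in(18,-18):L([(0,y,14),(72,y,14),(84,y,18)],(255,0,0))
    for y in(26,-26):L([(0,y,14),(72,y,14),(84,y,18)],(0,200,0))
    L([(87,5,5),(87,-5,5),(108,-5,0),(108,5,0),(87,5,5)],(255,0,255))
    cv2.imwrite(f"pics/fit_{n}.png",im)
E
python3 fit.py
```

```text
[ 0.5144 -0.3219  0.031  -0.0167  0.0322] -0.9543014506232788
[ 0.2  0.6 -0.5  0.1  0.2  0.5 -0.   0.  -0.6  0.1 -0.5 -0.8  0.3 -0.1
 -0.7 -0.5  0.4  0.1  0.6  0.9 -1.3]
```

```bash
sleep 0.1
```

```text
(no output)
```

View pics/fit_top.png

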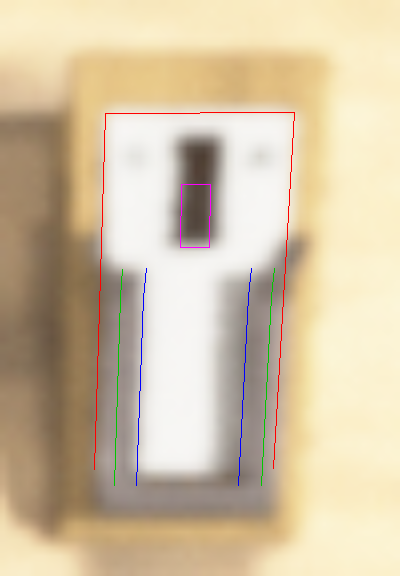

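View pics/fit_scene.png

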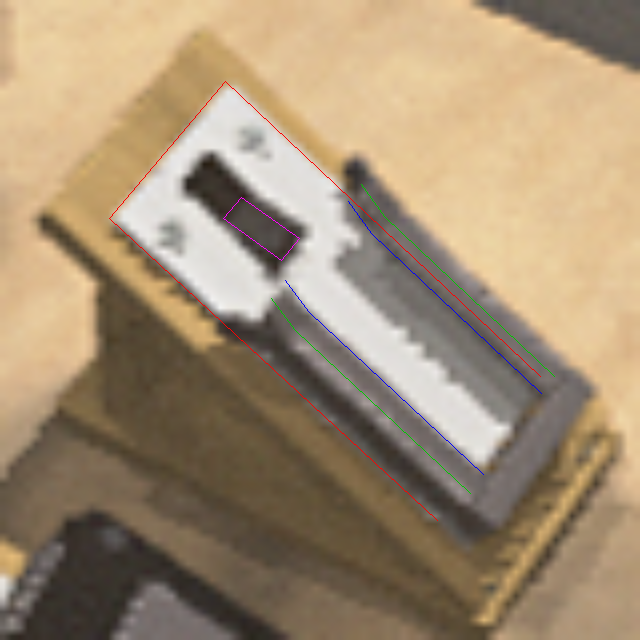

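```bash
cat > bat.py <<'E'
from h import *
from scipy.optimize import least_squares
S=lambda p:np.array(p)/7+[180,280]; T=lambda p:np.array(p)/10+[140,200]
c=[(55,31),(55,-31),(-55,-31),(-55,31)]
ob=[("scene",[S(p) for p in[(68,255),(155,85),(512,250),(430,480)]]),]
# edges: lines in images, top face z=.065 : each edge has points
tl=[("top",T((95,280)),0,3),]
def edge(q,a,b,z=.065):
    M=np.array([[np.cos(q[2]),-np.sin(q[2])],[np.sin(q[2]),np.cos(q[2])]])
    P=[np.r_[M@(np.array(c[i])/1000)+q[:2],z] for i in(a,b)];return P
# (cam, px, edge a,b)
E=[("top",T((103,280)),3,0),("top",T((92,180)),3,0),("top",T((112,400)),3,0),("top",T((322,250)),1,2),("top",T((332,370)),1,2),("top",T((312,150)),1,2),
("top",T((190,83)),0,1),("top",T((230,452)),2,3),
("scene",S((115,172)),0,1),("scene",S((330,165)),1,2),("scene",S((420,208)),1,2),("scene",S((250,124)),1,2)]
def res(q):
    r=[]
    for n,uv,a,b in E:
        P=proj(n,edge(q,a,b));d=P[1]-P[0];d/=np.linalg.norm(d);e=uv-P[0];r.append(d[0]*e[1]-d[1]*e[0])
    return np.array(r)
s=least_squares(res,[.446,.065,.08],loss='soft_l1',f_scale=.5);q=s.x;print(q,np.degrees(q[2]),res(q).round(1))
np.save("bat.npy",q)
for n,f,x0,y0,w,h,k in(("top","pics/top0.png",140,200,45,55,10),("scene","pics/scene0.png",180,280,80,85,7)):
    im=cv2.resize(cv2.convertScaleAbs(cv2.imread(f)[y0:y0+h,x0:x0+w],alpha=1.8),None,fx=k,fy=k)
    P=[edge(q,i,i)[0] for i in(0,1,2,3,0)];cv2.polylines(im,[((proj(n,P)-[x0,y0])*k).astype(int).reshape(-1,1,2)],False,(0,0,255),1)
    P=[edge(q,i,i,.021)[0] for i in(0,1,2,3,0)];cv2.polylines(im,[((proj(n,P)-[x0,y0])*k).astype(int).reshape(-1,1,2)],False,(0,255,0),1)
    cv2.imwrite(f"pics/bfit_{n}.png",im)
a,b=cv2.imread("pics/bfit_top.png"),cv2.imread("pics/bfit_scene.png")
H=600;o=np.hstack([cv2.copyMakeBorder(x,0,600-x.shape[0],0,0,0) for x in(a,b)]);cv2.imwrite("pics/bfit.png",cv2.resize(o,None,fx=.78,fy=.78))
print(ray("top",[np.array((201,59))/8+[275,142]],.11),ray("top",[np.array((175,535))/8+[275,142]],.018))
print(ray("scene",[np.array((122,125))/8+[225,110]],.11))
E
python3 bat.py
```

```text
[0.44245581 0.06335786 0.10155416] 5.818624605668149 [ 0.8  0.7  0.7 -0.5 -0.3 -0.5 -0.1  2.7  0.6  4.8  4.8  4.5]
[[ 0.64651327 -0.32347652  0.11      ]] [[ 0.49166577 -0.31936806  0.018     ]]
[[ 0.64153889 -0.31572304  0.11      ]]
```

View pics/bfit.png

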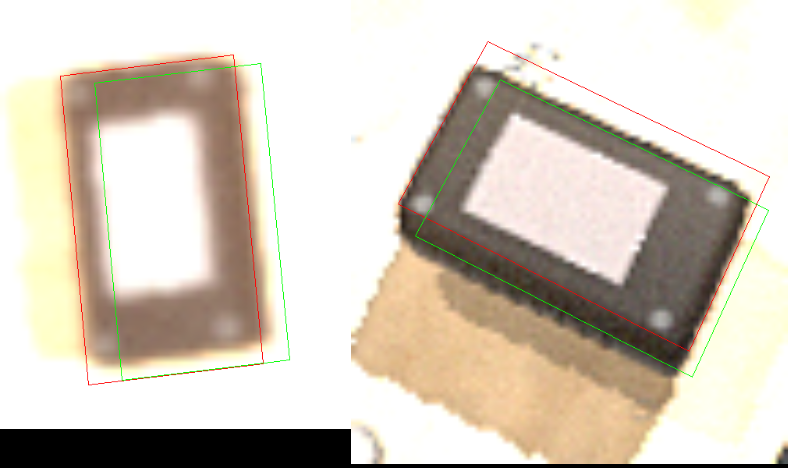

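```bash
python3 - <<'E'
from h import *
s=np.array([(172,112),(470,250),(398,408),(92,262)])/7+[180,280]
t=np.array([(257,97),(291,418),(133,440),(102,120)])/10+[140,200]
for n,p in(("scene",s),("top",t)):
    for z in (.06,.065):
        P=ray(n,p,z);print(n,z,P.mean(0).round(4),(P[0]-P[1])[:2].round(4),(P[3]-P[2])[:2].round(4),(P[3]-P[0])[:2].round(4),(P[2]-P[1])[:2].round(4))
E
```

```text
scene 0.06 [0.4459 0.0675 0.06  ] [0.0894 0.0107] [0.0895 0.011 ] [-0.0049  0.0439] [-0.005   0.0437]
scene 0.065 [0.4448 0.0684 0.065 ] [0.0888 0.0107] [0.0889 0.0109] [-0.0049  0.0436] [-0.005   0.0434]
top 0.06 [0.4462 0.0679 0.06  ] [0.0892 0.01  ] [0.0888 0.0096] [-0.0056  0.0433] [-0.0052  0.0437]
top 0.065 [0.4461 0.0666 0.065 ] [0.0888 0.01  ] [0.0884 0.0095] [-0.0056  0.0431] [-0.0052  0.0435]
```

```bash
cat >> h.py <<'E'
def rel(p,Rm,grasp=False):
    """tool target: p world position (of TCP, or of grasp point if grasp), Rm tool orientation"""
    o=arm.observe();R0=R.from_rotvec(o['ee_rot'])
    p=np.array(p,float)
    if grasp: p=p+arm.hold_point_z*Rm.as_matrix()[:,2]
    dp=R0.inv().apply(p-o['position']);rv=(R0.inv()*Rm).as_rotvec()
    print("dp",dp.round(4).tolist(),"rot",rv.round(4).tolist(),"deg",np.degrees(np.linalg.norm(rv)).round(1))
def toolR(yaw,tilt=0):
    # object frame axes (yaw, then slope tilt up +x); tool x=obj y, tool y=obj x, tool z=-obj z
    B=R.from_euler('ZY',[yaw,-tilt]);return B*R.from_matrix(np.array([[0,1,0],[1,0,0],[0,0,-1.]]))
def st():
    o=arm.observe();print("t",round(o['clock'],2),"p",o['position'].round(4),"f",o['force'].round(1),"m",o['ft_torque'].round(2),"w",round(o['width']*92,1));print("tool x,z",R.from_rotvec(o['ee_rot']).as_matrix()[:,[0,2]].T.round(3).tolist())
E
python3 - <<'E'
from h import *
st()
rel([.25,.33,.26],toolR(.117));rel([.4455,.0675,.25],toolR(.117));rel([.4455,.0675,.12],toolR(.117),1)
print(ray("top",[[95,230],[75,215],[110,225]],.1))
E
```

```text
t 0.1 p [0.1374 0.6093 0.2261] f [0.6 0.3 0.4] m [ 0.03 -0.05  0.01] w 92.1
tool x,z [[0.22, 0.975, -0.001], [-0.0, -0.001, -1.0]]
dp [-0.2477, 0.1712, -0.0336] rot [-0.0001, 0.0014, -0.3388] deg 19.4
dp [-0.4607, 0.4197, -0.0233] rot [-0.0001, 0.0014, -0.3388] deg 19.4
dp [-0.4605, 0.4197, 0.1255] rot [-0.0001, 0.0014, -0.3388] deg 19.4
[[0.43985248 0.2305639  0.1       ]
 [0.48100948 0.28551623 0.1       ]
 [0.45245956 0.19063738 0.1       ]]
```

```bash
python3 -m pendant '[{"dp":[-0.06,0.04,-0.03],"rotation":[0,0,-0.08],"fingers":-1},{"dp":[-0.12,0.08,-0.035],"rotation":[0,0,-0.16],"fingers":-1},{"dp":[-0.18,0.12,-0.035],"rotation":[0,0,-0.24],"fingers":-1},{"dp":[-0.23,0.16,-0.035],"rotation":[0,0,-0.338],"fingers":-1},{"dp":[-0.27,0.2,-0.035],"rotation":[0,0,-0.338],"fingers":-1},{"dp":[-0.31,0.245,-0.035],"rotation":[0,0,-0.338],"fingers":-1},{"dp":[-0.35,0.29,-0.035],"rotation":[0,0,-0.338],"fingers":-1},{"dp":[-0.39,0.335,-0.035],"rotation":[0,0,-0.338],"fingers":-1},{"dp":[-0.43,0.38,-0.03],"rotation":[0,0,-0.338],"fingers":-1},{"dp":[-0.46,0.42,-0.025],"rotation":[0,0,-0.338],"fingers":-1},{"dp":[-0.46,0.42,-0.025],"rotation":[0,0,-0.338],"fingers":-1},{"dp":[-0.46,0.42,-0.025],"rotation":[0,0,-0.338],"fingers":-1}]' 50
python3 - <<'E'
from h import *
st()
rel([.4455,.0675,.08],toolR(.117),1);rel([.4455,.0675,.042],toolR(.117),1)
for n in("scene","top"):cv2.imwrite(f"pics/{n}1.png",arm.get_image(n))
crop(0,"pics/top1.png",100,170,120,110,6,"pics/t6.png")
E
```

```text
clock: 1.6
position: [0.4456, 0.068, 0.2514]
ee_rot: [2.09, 2.345, -0.003]
force: [-0.2, 0.2, 0.5]
width: 1.001
t 1.6 p [0.4456 0.068  0.2514] f [-0.2  0.2  0.5] m [ 0.04  0.01 -0.  ] w 92.1
tool x,z [[-0.115, 0.993, -0.002], [-0.001, -0.002, -1.0]]
dp [-0.0002, 0.0001, 0.1902] rot [-0.0014, 0.0015, -0.0021] deg 0.2
dp [-0.0001, 0.0001, 0.2282] rot [-0.0014, 0.0015, -0.0021] deg 0.2
```

View pics/t6.png

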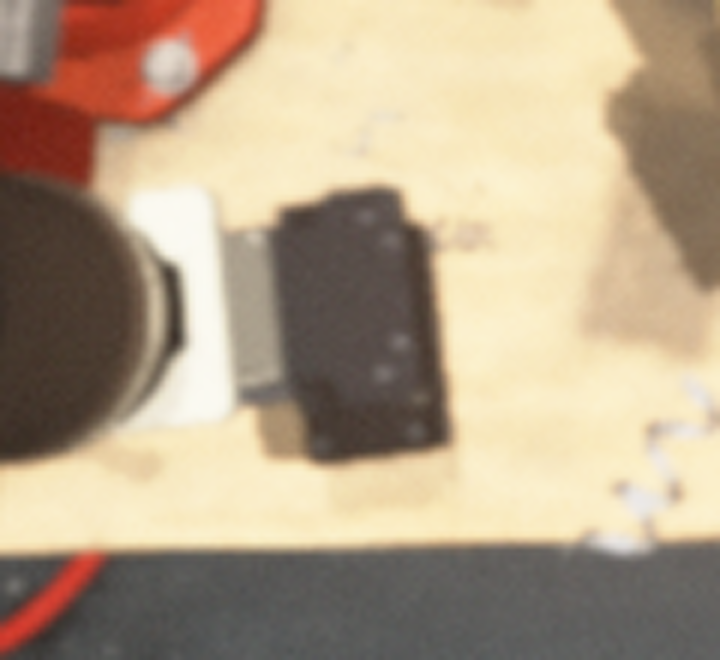

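View pics/scene1.png

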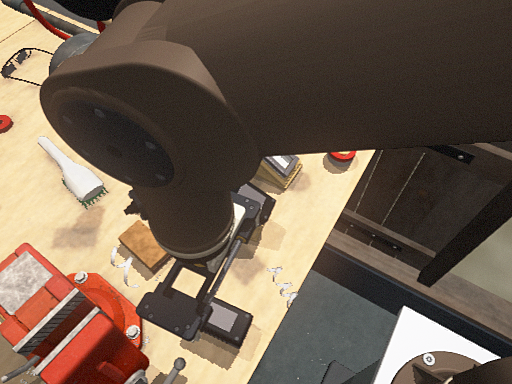

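```bash
python3 -m pendant '[{"dp":[0,0,0.05],"rotation":[0,0,0],"fingers":-1},{"dp":[0,0,0.1],"rotation":[0,0,0],"fingers":-1},{"dp":[0,0,0.15],"rotation":[0,0,0],"fingers":-1},{"dp":[0,0,0.19],"rotation":[0,0,0],"fingers":-1},{"dp":[0,0,0.215],"rotation":[0,0,0],"fingers":-1},{"dp":[0,0,0.228],"rotation":[0,0,0],"fingers":-1},{"dp":[0,0,0.228],"rotation":[0,0,0],"fingers":-1},{"dp":[0,0,0.228],"rotation":[0,0,0],"fingers":0.6},{"dp":[0,0,0.228],"rotation":[0,0,0],"fingers":0.6},{"dp":[0,0,0.228],"rotation":[0,0,0],"fingers":0.6},{"dp":[0,0,0.228],"rotation":[0,0,0],"fingers":0.6},{"dp":[0,0,0.228],"rotation":[0,0,0],"fingers":0.6}]' 50
python3 - <<'E'
from h import *
st()
E
```

```text
clock: 3.2
position: [0.444, 0.0684, 0.0234]
ee_rot: [2.087, 2.348, -0.005]
force: [2.6, -10.9, -4.7]
width: 0.673
t 3.2 p [0.444  0.0684 0.0234] f [  2.6 -10.9  -4.7] m [-1.78 -0.13 -0.11] w 61.9
tool x,z [[-0.118, 0.993, -0.002], [-0.002, -0.003, -1.0]]
```

```bash
python3 -m pendant '[{"dp":[0,0,-0.01],"rotation":[0,0,0],"fingers":0.6},{"dp":[0,0,-0.04],"rotation":[0,0,0],"fingers":0.6},{"dp":[0,0,-0.09],"rotation":[0,0,0],"fingers":0.6},{"dp":[0,0,-0.14],"rotation":[0,0,0],"fingers":0.6},{"dp":[0,0,-0.19],"rotation":[0,0,0],"fingers":0.6},{"dp":[0,0,-0.22],"rotation":[0,0,0],"fingers":0.6},{"dp":[0,0,-0.22],"rotation":[0,0,0],"fingers":0.6}]' 50
cat >> h.py <<'E'
def railT(x,y,z,q=None,dyaw=0):
    q=np.load("rail.npy") if q is None else q
    B=R.from_euler('ZY',[q[3],-np.pi/6]);return q[:3]+B.apply(np.array([x,y,z])/1000),toolR(q[3],np.pi/6)
E
python3 - <<'E'
from h import *
st()
for a in((150,0,23.4+110),(138,0,23.4+12)):
    p,Rm=railT(*a);print(p);rel(p,Rm)
E
```

```text
clock: 4.08
position: [0.4447, 0.0708, 0.245]
ee_rot: [2.082, 2.351, 0.001]
force: [-0.4, -0.1, -3.9]
width: 0.673
t 4.08 p [0.4447 0.0708 0.245 ] f [-0.4 -0.1 -3.9] m [0.07 0.03 0.01] w 61.9
tool x,z [[-0.121, 0.993, -0.0], [0.001, -0.0, -1.0]]
[ 0.57762594 -0.32295839  0.22155766]
dp [-0.4069, 0.0844, 0.0236] rot [-0.5214, -0.0358, 0.1345] deg 30.9
[ 0.61622828 -0.3236014   0.13068717]
dp [-0.4122, 0.1225, 0.1146] rot [-0.5214, -0.0358, 0.1345] deg 30.9
```

```bash
python3 -m pendant '[{"dp":[-0.04,0.01,-0.01],"rotation":[0,0,0],"fingers":0.6},{"dp":[-0.09,0.02,-0.02],"rotation":[-0.07,-0.005,0.02],"fingers":0.6},{"dp":[-0.14,0.03,-0.02],"rotation":[-0.14,-0.01,0.04],"fingers":0.6},{"dp":[-0.19,0.04,-0.02],"rotation":[-0.21,-0.015,0.06],"fingers":0.6},{"dp":[-0.24,0.05,-0.02],"rotation":[-0.28,-0.02,0.08],"fingers":0.6},{"dp":[-0.29,0.06,-0.02],"rotation":[-0.35,-0.025,0.1],"fingers":0.6},{"dp":[-0.34,0.07,-0.015],"rotation":[-0.42,-0.03,0.12],"fingers":0.6},{"dp":[-0.38,0.08,-0.01],"rotation":[-0.49,-0.034,0.13],"fingers":0.6},{"dp":[-0.407,0.084,0],"rotation":[-0.521,-0.036,0.135],"fingers":0.6},{"dp":[-0.407,0.084,0.01],"rotation":[-0.521,-0.036,0.135],"fingers":0.6},{"dp":[-0.407,0.084,0.01],"rotation":[-0.521,-0.036,0.135],"fingers":0.6},{"dp":[-0.407,0.084,0.01],"rotation":[-0.521,-0.036,0.135],"fingers":0.6}]' 50
python3 - <<'E'
from h import *
st()
for a in((150,0,23.4+110),(138,0,23.4+12)):
    p,Rm=railT(*a);print(p);rel(p,Rm)
for n in("scene","top"):cv2.imwrite(f"pics/{n}2.png",arm.get_image(n))
crop(0,"pics/top2.png",240,100,120,110,6,"pics/t7.png")
E
```

```text
clock: 5.58
position: [0.5771, -0.3219, 0.2343]
ee_rot: [1.942, 1.911, 0.511]
force: [-0.1, -0.6, -3.6]
width: 0.669
t 5.58 p [ 0.5771 -0.3219  0.2343] f [-0.1 -0.6 -3.6] m [0.07 0.98 0.02] w 61.5
tool x,z [[0.016, 1.0, 0.001], [0.498, -0.007, -0.867]]
[ 0.57762594 -0.32295839  0.22155766]
dp [-0.001, -0.0059, 0.0113] rot [-0.0019, -0.001, 0.0003] deg 0.1
[ 0.61622828 -0.3236014   0.13068717]
dp [-0.0011, -0.0177, 0.1093] rot [-0.0019, -0.001, 0.0003] deg 0.1
```

View pics/t7.png

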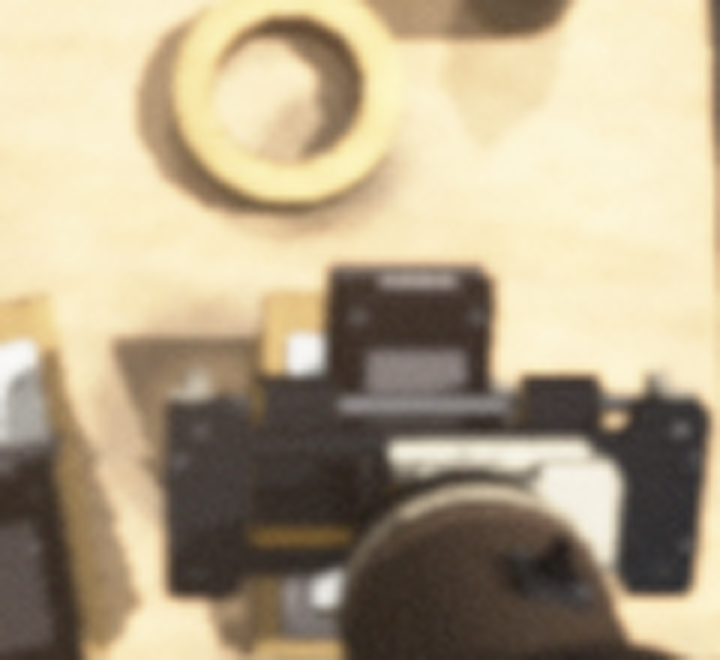

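View pics/scene2.png

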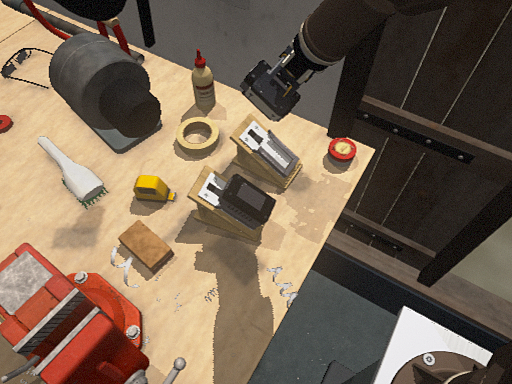

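```bash
python3 - <<'E'
from h import *
o=arm.observe();Rt=R.from_rotvec(o['ee_rot'])
# battery pt (x,y,z)-> tool: x_t=y, y_t=x+off, z_t=-(z-23.4)
def bp(x,y,z,off=1.5): return o['position']+Rt.apply(np.array([y,x+off,23.4-z])/1000)
P=[bp(44.7,22,65),bp(44.7,-22,65),bp(55,31,62),bp(55,-31,62)]
print((proj("top",P)-[240,100])*6)
E
python3 - <<'E'
import cv2
im=cv2.imread("pics/scene2.png")[40:180,215:315];cv2.imwrite("pics/s7.png",cv2.resize(cv2.convertScaleAbs(im,alpha=1.3),None,fx=4,fy=4,interpolation=2))
E
```

```text
[[356.80165403 318.48814428]
 [476.37572106 318.03483712]
 [332.63696732 289.25538788]
 [501.41186316 288.60351602]]
```

View pics/s7.png

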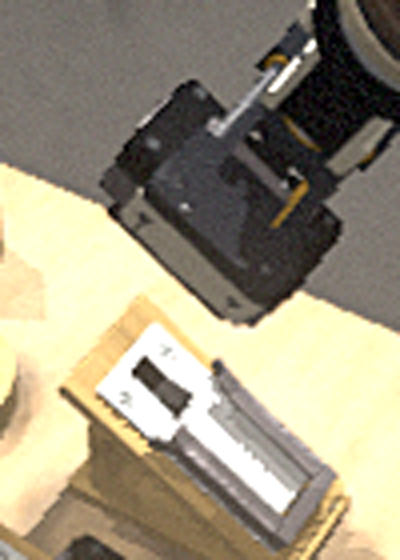

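```bash
python3 - <<'E'
from h import *
T=lambda p:np.array(p)/8+[275,142]
q=np.load("rail.npy")
for p,(x,z) in(((201,110),(134,0)),((194,243),(87,5)),((194,300),(66,13)),((188.5,470),(3,13)),((201,59),(185,-20)),((185.5,510),(-10,14))):
    w=railT(x,0,z)[0];print((x,z),w.round(4),ray("top",[T(p)],w[2])[0].round(4))
S=lambda p:np.array(p)/8+[225,110]
for p,(x,z) in(((172.5,153),(134,0)),((288,250),(87,5))):
    w=railT(x,0,z)[0];print((x,z),w.round(4),ray("scene",[S(p)],w[2])[0].round(4))
E
```

```text
(134, 0) [ 0.6305 -0.3238  0.098 ] [ 0.6315 -0.3243  0.098 ]
(87, 5) [ 0.5873 -0.3231  0.0789] [ 0.5887 -0.3227  0.0789]
(66, 13) [ 0.5651 -0.3227  0.0753] [ 0.5693 -0.3225  0.0753]
(3, 13) [ 0.5105 -0.3218  0.0438] [ 0.513  -0.3222  0.0438]
(185, -20) [ 0.6846 -0.3247  0.1062] [ 0.6474 -0.3239  0.1062]
(-10, 14) [ 0.4988 -0.3216  0.0382] [ 0.4992 -0.3213  0.0382]
(134, 0) [ 0.6305 -0.3238  0.098 ] [ 0.6287 -0.3231  0.098 ]
(87, 5) [ 0.5873 -0.3231  0.0789] [ 0.5878 -0.3226  0.0789]
```

```bash
python3 -m pendant '[{"dp":[-0.001,-0.01,0.04],"rotation":[0,0,0],"fingers":0.6},{"dp":[-0.001,-0.017,0.08],"rotation":[0,0,0],"fingers":0.6},{"dp":[-0.001,-0.017,0.1],"rotation":[0,0,0],"fingers":0.6},{"dp":[-0.001,-0.017,0.11],"rotation":[0,0,0],"fingers":0.6},{"dp":[-0.001,-0.017,0.11],"rotation":[0,0,0],"fingers":0.6},{"dp":[-0.001,-0.017,0.11],"rotation":[0,0,0],"fingers":0.6}]' 50
cat >> h.py <<'E'
def now():
    o=arm.observe();q=np.load("rail.npy");B=R.from_euler('ZY',[q[3],-np.pi/6])
    print("t",round(o['clock'],2),"rail xyz",(B.inv().apply(o['position']-q[:3])*1000-[0,0,23.4]).round(1),"f_rail",B.inv().apply(o['force']).round(1),"m_rail",B.inv().apply(o['ft_torque']).round(2),"w",round(o['width']*92,1))
E
python3 - <<'E'
from h import *
now(); rel(*railT(138,0,23.4+1))
E
```

```text
clock: 6.42
position: [0.6181, -0.324, 0.1325]
ee_rot: [1.939, 1.91, 0.511]
force: [-0.6, -0.4, -3.4]
width: 0.674
t 6.42 rail xyz [140.5  -0.3  12.7] f_rail [-2.2 -0.4 -2.7] m_rail [-0.04  0.99  0.03] w 62.0
dp [0.0003, -0.0025, 0.0117] rot [0.0004, 0.0005, 0.0015] deg 0.1
```

```bash
python3 -m pendant '[{"dp":[0,-0.001,0.005],"rotation":[0,0,0],"fingers":0.6},{"dp":[0,-0.002,0.009],"rotation":[0,0,0],"fingers":0.6},{"dp":[0,-0.002,0.011],"rotation":[0,0,0],"fingers":0.6},{"dp":[0,-0.002,0.011],"rotation":[0,0,0],"fingers":0.6}]' 50
python3 - <<'E'
from h import *
now()
for n in("scene","top"):cv2.imwrite(f"pics/{n}3.png",arm.get_image(n))
crop(0,"pics/scene3.png",200,80,120,120,5,"pics/s8.png")
E
```

```text
clock: 6.92
position: [0.6219, -0.3242, 0.1247]
ee_rot: [1.937, 1.908, 0.513]
force: [-18.1, 6.3, 23.5]
width: 0.671
t 6.92 rail xyz [139.9  -0.5   4. ] f_rail [-4.   6.  29.4] m_rail [1.17 1.7  0.02] w 61.7
```

View pics/s8.png

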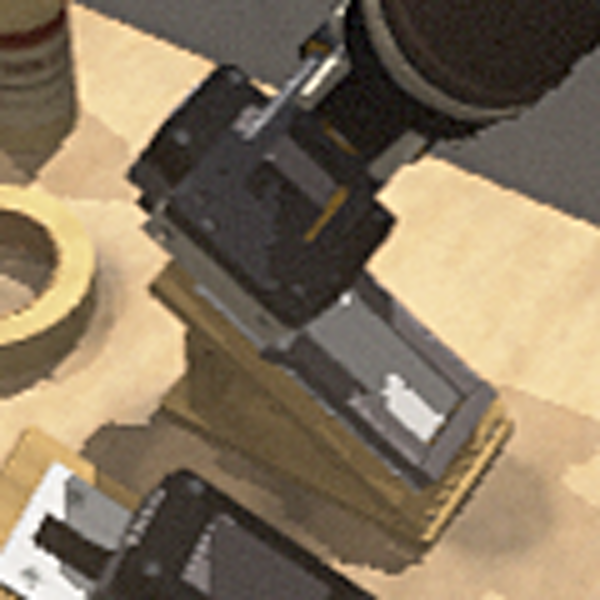

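```bash
python3 -m pendant '[{"dp":[0,0,0.0003],"rotation":[0,0,0],"fingers":0.6},{"dp":[0,-0.003,0.0003],"rotation":[0,0,0],"fingers":0.6},{"dp":[0,-0.006,0.0003],"rotation":[0,0,0],"fingers":0.6},{"dp":[0,-0.01,0.0003],"rotation":[0,0,0],"fingers":0.6},{"dp":[0,-0.014,0.0003],"rotation":[0,0,0],"fingers":0.6},{"dp":[0,-0.014,0.0003],"rotation":[0,0,0],"fingers":0.6}]' 50
python3 - <<'E'
from h import *
now();rel(*railT(130,0,23.4+3.4))
E
```

```text
clock: 7.78
position: [0.6113, -0.3249, 0.1188]
ee_rot: [1.935, 1.906, 0.513]
force: [-0.8, 0.2, 7.1]
width: 0.672
t 7.78 rail xyz [127.8  -1.4   4.2] f_rail [2.9 0.2 6.6] m_rail [ 0.19 -0.17 -0.02] w 61.8
dp [0.0014, 0.0022, 0.0008] rot [0.0061, 0.0026, 0.0024] deg 0.4
```

```bash
python3 -m pendant '[{"dp":[0.001,-0.003,0],"rotation":[0.003,0,0],"fingers":0.6},{"dp":[0.001,-0.007,0],"rotation":[0.003,0,0],"fingers":0.6},{"dp":[0.001,-0.011,0],"rotation":[0.003,0,0],"fingers":0.6},{"dp":[0.001,-0.015,0],"rotation":[0.003,0,0],"fingers":0.6},{"dp":[0.001,-0.019,0],"rotation":[0.003,0,0],"fingers":0.6},{"dp":[0.001,-0.019,0],"rotation":[0.003,0,0],"fingers":0.6}]' 50
python3 - <<'E'
from h import *
now();rel(*railT(130,0,23.4+3.4))
E
```

```text
clock: 8.52
position: [0.5942, -0.3238, 0.1088]
ee_rot: [1.938, 1.908, 0.51]
force: [-2.1, -1.2, 4.5]
width: 0.67
t 8.53 rail xyz [108.   -0.6   4.1] f_rail [ 0.5 -1.3  4.9] m_rail [ 0.11  0.52 -0.  ] w 61.6
dp [0.0006, 0.022, 0.0008] rot [0.0024, 0.0025, 0.0018] deg 0.2
```

```bash
python3 -m pendant '[{"dp":[0.0005,-0.005,0],"rotation":[0,0,0],"fingers":0.6},{"dp":[0.0005,-0.011,0],"rotation":[0,0,0],"fingers":0.6},{"dp":[0.0005,-0.017,0],"rotation":[0,0,0],"fingers":0.6},{"dp":[0.0005,-0.023,0],"rotation":[0,0,0],"fingers":0.6},{"dp":[0.0005,-0.03,0],"rotation":[0,0,0],"fingers":0.6},{"dp":[0.0005,-0.037,0],"rotation":[0,0,0],"fingers":0.6},{"dp":[0.0005,-0.044,0],"rotation":[0,0,0],"fingers":0.6},{"dp":[0.0005,-0.05,0],"rotation":[0,0,0],"fingers":0.6},{"dp":[0.0005,-0.05,0],"rotation":[0,0,0],"fingers":0.6}]' 50
python3 - <<'E'
from h import *
now();rel(*railT(44,0,23.4+3.4))
for n in("scene","top"):cv2.imwrite(f"pics/{n}4.png",arm.get_image(n))
crop(0,"pics/scene4.png",200,80,120,120,5,"pics/s9.png")
E
```

```text
clock: 9.65
position: [0.5503, -0.3229, 0.0835]
ee_rot: [1.938, 1.907, 0.51]
force: [-2.3, 0.3, 5.9]
width: 0.67
t 9.65 rail xyz [57.3 -0.4  4.1] f_rail [0.9 0.2 6.2] m_rail [-0.1   0.31  0.06] w 61.7
dp [0.0004, -0.0133, 0.0007] rot [0.0022, 0.0027, 0.0013] deg 0.2
```

View pics/s9.png

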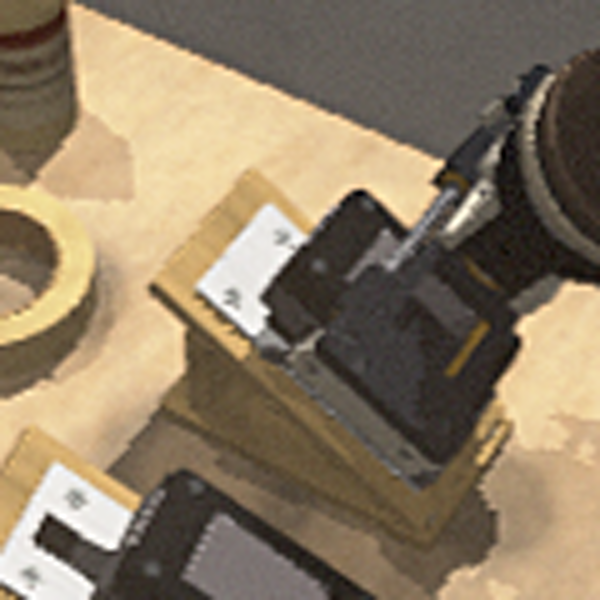

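```bash
python3 -m pendant '[{"dp":[0.0003,-0.003,0],"rotation":[0,0,0],"fingers":0.6},{"dp":[0.0003,-0.006,0],"rotation":[0,0,0],"fingers":0.6},{"dp":[0.0003,-0.009,0],"rotation":[0,0,0],"fingers":0.6},{"dp":[0.0003,-0.011,0],"rotation":[0,0,0],"fingers":0.6},{"dp":[0.0003,-0.013,0],"rotation":[0,0,0],"fingers":0.6},{"dp":[0.0003,-0.013,0],"rotation":[0,0,0],"fingers":0.6}]' 50
python3 - <<'E'
from h import *
now()
E
```

```text
clock: 10.5
position: [0.5386, -0.3223, 0.0767]
ee_rot: [1.939, 1.908, 0.51]
force: [-1.9, -0.2, 4.9]
width: 0.667
t 10.5 rail xyz [43.8 -0.   4.1] f_rail [ 0.7 -0.2  5.2] m_rail [ 0.04  0.31 -0.03] w 61.4
```

```bash
python3 -m pendant '[{"dp":[0,-0.0015,0],"rotation":[0,0,0],"fingers":0.6},{"dp":[0,-0.003,0],"rotation":[0,0,0],"fingers":0.6},{"dp":[0,-0.004,0],"rotation":[0,0,0],"fingers":0.6},{"dp":[0,-0.004,0],"rotation":[0,0,0],"fingers":0.6}]' 50
python3 - <<'E'
from h import *
now()
E
```

```text
clock: 11.0
position: [0.5369, -0.3223, 0.0758]
ee_rot: [1.936, 1.907, 0.511]
force: [4.6, 1.0, 6.5]
width: 0.674
t 11.0 rail xyz [41.9  0.   4.2] f_rail [7.2 1.1 3.3] m_rail [ 0.22 -1.   -0.1 ] w 62.0
```

```bash
python3 -m pendant '[{"dp":[0,-0.003,0],"rotation":[0,0,0],"fingers":0.6},{"dp":[0,-0.005,0],"rotation":[0,0,0],"fingers":0.6},{"dp":[0,-0.005,0],"rotation":[0,0,0],"fingers":0.6}]' 50
python3 - <<'E'
from h import *
now()
for n in("scene","top"):cv2.imwrite(f"pics/{n}5.png",arm.get_image(n))
crop(0,"pics/scene5.png",220,95,80,80,8,"pics/s10.png")
crop(0,"pics/top5.png",270,142,60,70,8,"pics/t10.png")
E
```

```text
clock: 11.38
position: [0.5365, -0.3222, 0.076]
ee_rot: [1.93, 1.905, 0.515]
force: [10.3, 1.0, 9.5]
width: 0.674
t 11.38 rail xyz [41.6  0.1  4.5] f_rail [13.7  1.2  3.1] m_rail [ 0.2  -2.59 -0.2 ] w 62.0
```

View pics/s10.png

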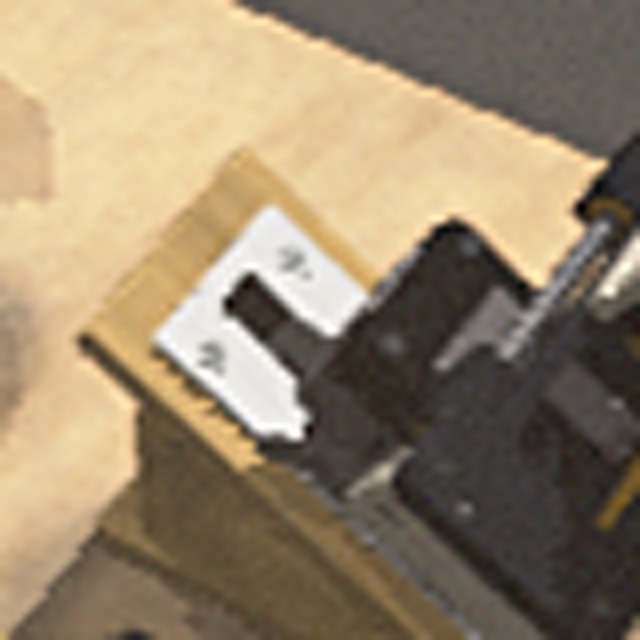

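View pics/t10.png

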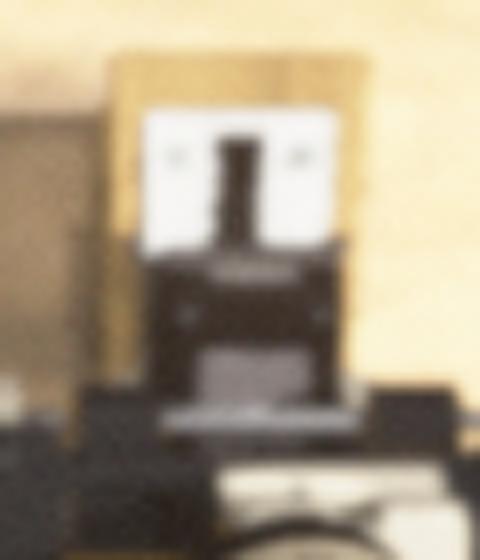

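```bash
python3 -m pendant '[{"dp":[0,-0.007,-0.0005],"rotation":[-0.01,0,0],"fingers":0.6},{"dp":[0,-0.01,-0.0005],"rotation":[-0.01,0,0],"fingers":0.6},{"dp":[0,-0.01,-0.0005],"rotation":[-0.01,0,0],"fingers":0.6}]' 55
python3 - <<'E'
from h import *
now()
E
python3 -m pendant '[{"dp":[0,0,0],"rotation":[0,0,0],"fingers":0.6},{"dp":[0,0.003,0],"rotation":[0,0,0],"fingers":0.6},{"dp":[0,0.006,0],"rotation":[0,0,0],"fingers":0.6},{"dp":[0,0.006,0],"rotation":[0,0,0],"fingers":0.6}]'
python3 - <<'E'
from h import *
now()
E
```

```text
clock: 11.85
position: [0.5348, -0.3226, 0.0784]
ee_rot: [1.919, 1.908, 0.532]
force: [28.9, 3.3, -8.2]
width: 0.673
t 11.85 rail xyz [41.3 -0.3  7.4] f_rail [ 20.9   3.8 -21.5] m_rail [ 0.35 -4.07 -0.22] w 61.9
clock: 12.35
position: [0.5379, -0.3221, 0.08]
ee_rot: [1.923, 1.909, 0.531]
force: [-4.0, 0.5, -5.4]
width: 0.67
t 12.35 rail xyz [44.8  0.2  7.3] f_rail [-6.2  0.4 -2.7] m_rail [0.09 2.29 0.  ] w 61.6
```

```bash
python3 - <<'E'
from h import *
rel(*railT(41.6,0,23.4+4.0))
for n in("scene",):cv2.imwrite(f"pics/{n}6.png",arm.get_image(n))
crop(0,"pics/scene6.png",220,95,80,80,8,"pics/s11.png")
E
```

```text
dp [-0.0002, -0.0033, 0.0032] rot [0.0173, -0.0063, 0.0081] deg 1.2
```

View pics/s11.png

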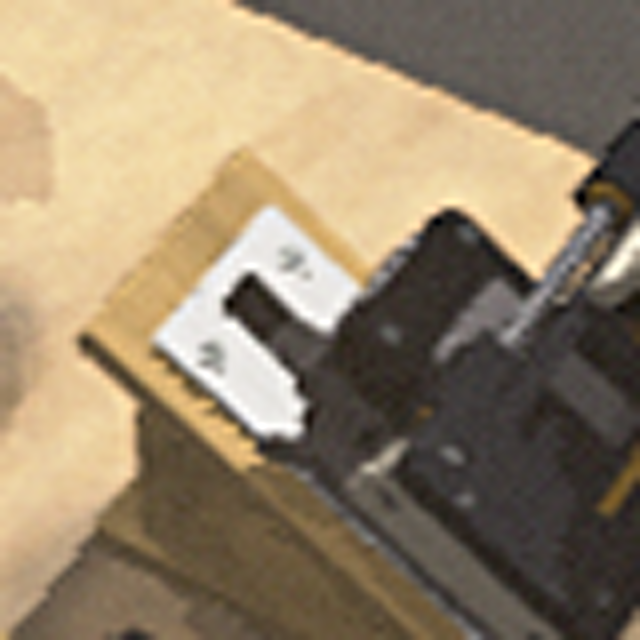

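```bash
python3 -m pendant '[{"dp":[0,-0.001,0.002],"rotation":[0.01,-0.003,0.004],"fingers":0.6},{"dp":[0,-0.003,0.0035],"rotation":[0.017,-0.006,0.008],"fingers":0.6},{"dp":[0,-0.005,0.004],"rotation":[0.017,-0.006,0.008],"fingers":0.6},{"dp":[0,-0.007,0.004],"rotation":[0.022,-0.006,0.008],"fingers":0.6},{"dp":[0,-0.007,0.004],"rotation":[0.022,-0.006,0.008],"fingers":0.6}]' 50
python3 - <<'E'
from h import *
now();rel(*railT(41.6,0,23.4+4.0))
E
```

```text
clock: 13.02
position: [0.5372, -0.3226, 0.0759]
ee_rot: [1.938, 1.91, 0.509]
force: [-1.9, 2.4, 10.0]
width: 0.672
t 13.03 rail xyz [42.1 -0.3  4.1] f_rail [3.3 2.4 9.7] m_rail [ 0.41 -0.23 -0.06] w 61.8
dp [0.0003, -0.0005, 0.0001] rot [0.0005, 0.0021, 0.0027] deg 0.2
```

```bash
python3 -m pendant '[{"dp":[0,-0.003,0],"rotation":[0,0,0],"fingers":0.6},{"dp":[0,-0.003,0],"rotation":[0,0,0],"fingers":0.6},{"dp":[0,0,0],"rotation":[0,0,0],"fingers":0},{"dp":[0,0,0],"rotation":[0,0,0],"fingers":-0.8},{"dp":[0,0,0],"rotation":[0,0,0],"fingers":-1},{"dp":[0,0,0],"rotation":[0,0,0],"fingers":-1},{"dp":[0,0,0],"rotation":[0,0,0],"fingers":-1}]'
python3 - <<'E'
from h import *
now()
E
```

```text
clock: 13.9
position: [0.5371, -0.3227, 0.0758]
ee_rot: [1.938, 1.91, 0.509]
force: [-0.4, 0.6, -0.2]
width: 0.992
t 13.9 rail xyz [42.  -0.4  4.1] f_rail [-0.4  0.6 -0. ] m_rail [-0.05  0.59 -0.  ] w 91.3
```

Open with zero force; retreat along the tool axis.

```bash
python3 -m pendant '[{"dp":[0,0,-0.015],"rotation":[0,0,0],"fingers":-1},{"dp":[0,0,-0.05],"rotation":[0,0,0],"fingers":-1},{"dp":[0,0,-0.1],"rotation":[0,0,0],"fingers":-1},{"dp":[0,0,-0.15],"rotation":[0,0,0],"fingers":-1},{"dp":[0,-0.04,-0.19],"rotation":[0,0,0],"fingers":-1},{"dp":[0,-0.09,-0.22],"rotation":[0,0,0],"fingers":-1},{"dp":[0,-0.13,-0.24],"rotation":[0,0,0],"fingers":-1},{"dp":[0,-0.13,-0.24],"rotation":[0,0,0],"fingers":-1}]'
python3 - <<'E'
from h import *
now()
for n in("scene","top"):cv2.imwrite(f"pics/{n}7.png",arm.get_image(n))
crop(0,"pics/scene7.png",185,95,120,150,5,"pics/s12.png")
E
```

```text
clock: 14.9
position: [0.3562, -0.3207, 0.2128]
ee_rot: [1.948, 1.915, 0.516]
force: [-0.3, 0.9, -0.4]
width: 0.998
t 14.9 rail xyz [-46.1  -1.4 213.1] f_rail [-0.4  0.9 -0.2] m_rail [-0.03  0.65  0.03] w 91.8
```

View pics/s12.png

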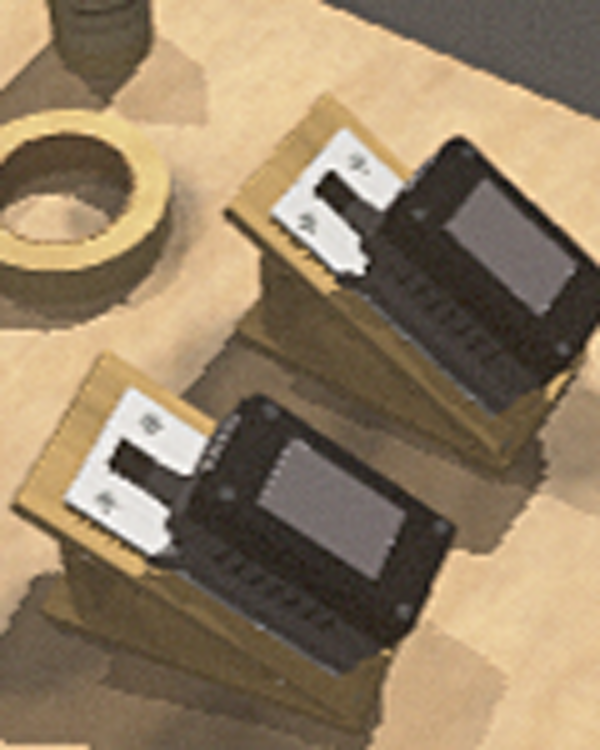

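View pics/top7.png

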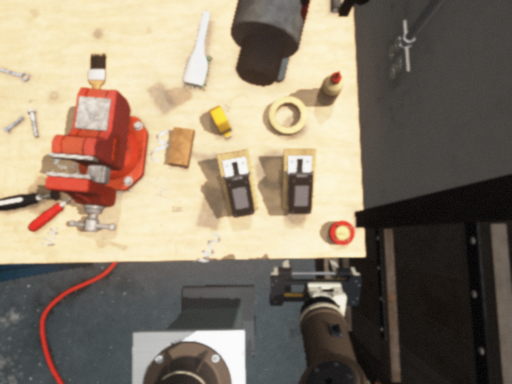

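```bash
python3 - <<'E'
from h import *
crop(0,"pics/top7.png",212,142,110,80,7,"pics/t12.png")
E
```

```text
(no output)
```

View pics/t12.png

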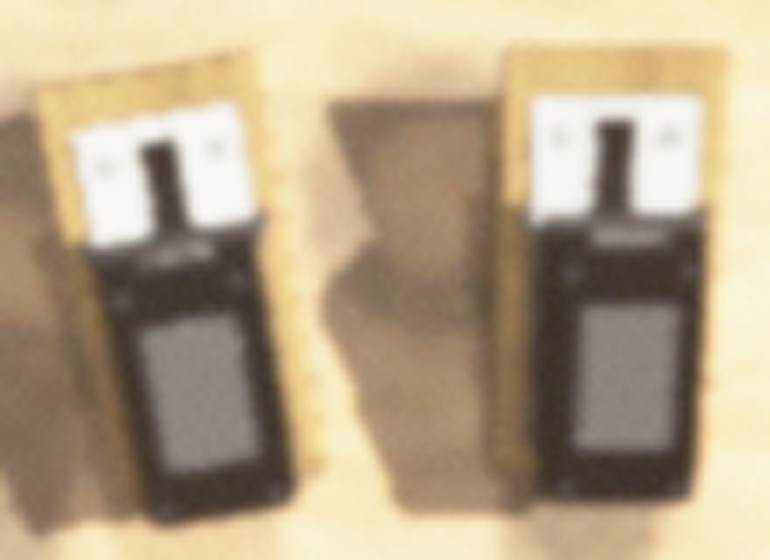

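```bash
python3 -c "
from h import *
now();print(arm.sign_off())"
```

```text
t 15.0 rail xyz [-49.4  -3.8 214. ] f_rail [ 0.  -0.9  0.1] m_rail [-0.03  0.59  0.  ] w 91.7
the job is handed in; nothing more can be done
None
```

The battery is in the empty holder, contact end downhill, pushed against the end stop. I let go, backed the arm clear, and handed the job in at about 15 s of the 38 s allowed.

**Orientation:** with the battery tilted above the slope, the top camera showed the gauge lights at the uphill end.

**Fully home:**
- Pushing downhill met a firm stop.
- A light pull uphill moved it about 3.5 mm and then held. That is close to the 3 mm of play expected between the stop and the raised tongue.
- After release, its distance from the top of the bed matches the twin battery's to about 1 mm.

**What was less certain:**
- **Tongue:** I saw the raised tongue only at image resolution. That it is up rests mainly on the pull test and on it looking like the twin.
- **Bed height:** the foot touched down about 4 mm higher than the camera fit predicted, so I set the height by feel.
- **Hard push:** one harder push tipped the battery slightly and lifted the gripper about 3 mm. I lowered and straightened it, and pushed it home again before letting go.

**Forces and bench:** the highest force I read was about 32 N at the wrist, against the 120 N limit. The final pictures show the tin, sanding block and other items where they were.

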